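# Start a leak test on a watch

## Robot

A 6-joint arm with a two-finger parallel gripper is mounted at the origin on the work surface. World frame = base frame: x ahead of the robot, y to its left, z up, the work surface at z = 0. Lengths are in m, angles in rad, forces in N, time in s.
With the tool pointing down it reaches from about 0.375 to 0.9 m from the base axis. Payload 3.1 kg.
Tool frame: the origin (TCP) lies on the centre line of the jaws, within the pads' length; the fingertips stand robot.tip_reach ahead of it and the grasp point (between the pads) lies 8 mm behind it (robot.tip_reach is the distance from the TCP to the fingertips, in m); z points along the fingers, y is the line along which they close (so a half turn about z gives the same grasp; the last joint's range is limited). The gripper opens to 87 mm and grips with 3 to 60 N. Pads are 19 mm wide; open, the fingers measure 117 mm over their backs; the gripper's body (75 mm by 190 mm) begins 51 mm behind the grasp point.
Start: joints at [-1.383, 0.527, 1.433, -0, 1.181, -0.178], TCP at [0.224, -0.583, 0.234] pointing down, gripper open.
Joint ranges: [-3.08, 3.08], [-0.75, 2.2], [0.22, 2.44], [-1.43, 4.57], [0, 2.65], [-2.85, 2.85]. Speed limits (rad/s): [2.79, 2.79, 3.14, 3.14, 3.14, 3.14].

## Interface

Orientations are given as a unit quaternion [x, y, z, w].
In Python, from rig import robot gives the robot as it stands.
- The arm moves only by the tool jog_arm, never from a script. Its argument "motion" is one flat list of numbers, 7 for each row, row after row: the shift along the tool's x, y, z scaled (see below), then the turn, a rotation vector about the tool's x, y, z scaled (see below), then the gripper's target within -1 to 1 (shut at 1, half-way at 0, fully open at -1). In form: [x, y, z, rx, ry, rz, hand, x, y, z, rx, ry, rz, hand, ...]. A call has 1 to 12 rows; each row shifts and turns the commanded pose from where the row before left it, along the tool's axes as they then stand; what a row does not reach is not made up. The controller multiplies each number of a shift by 4 cm and each number of a turn by 4 degrees. A row lasts 1/8 s, in which the tool goes at most 62.5 mm and 10.7 degrees, less where a joint would pass 70% of its speed; a pose out of reach is approached as far as the arm can. A call with a number of a shift or a turn outside -1 to 1 is refused whole. A call with a gripper value outside its range is refused whole. The fingers move at their own pace and stop on an object; "grip_force" is the grip in N (left out, the last holds). Time passes only in rows, so rows that do not move let the fingers close. It gives the time, the measured TCP pose, the force, the opening and the grip force at its end, in the units of the state.
- robot.get_obs(): the state, without advancing time (a new reading comes with each control period).
- robot.camera(name): name is "scene" or "side" or "wrist"; returns the picture (400x640x3 uint8, blue, green, red); there is no depth.
- robot.calibration(name): a dict with "fx", "fy", "cx", "cy" (pixels), "R" (3x3) and "t" (3): a world point X has camera coordinates R X + t; the wrist camera has in their place "T_tool_cam" (4x4, takes a point from camera to tool coordinates, whose origin is the TCP and whose axes are the flange's). Camera axes: x right, y down, z forward; pixel columns grow to the right and rows downward; lengths in m; the calibration is good to about 2 mm. A picture is of the moment at which its call begins: read the wrist's pose just before it. calibration takes no time and is no camera call.
- robot.hand_in(): hands the job in; it is judged then, once.
The state is a dict: "time": time; "q": joint angles; "joint_velocities": joint speeds; "joint_torque": joint torques, N m; "position": TCP position; "tool_rot": TCP orientation; "ft_force": force on the tool from outside, world axes, zero at the start; "moment": the same for the moment, N m; "grip_width": finger opening in m; "grip_force": force on a finger pad.
Only numpy, scipy, OpenCV 4.12 (cv2) and the standard library are available. Lean on these libraries where they do the work, as an engineer would, in place of code of your own. Each camera call takes 0.05 s, during which the arm holds its last target. There are 200 camera calls.

## Task

A watch is waiting in the leak tester: start its test. Press the tester's lid down by its thumb tab until it is fully shut, then press the raised end of the power unit's rocker until it is fully over, and then press the round key on the console all the way in and let it spring back. Keep to that order, do not press the square key, and do not pick up or disturb any of the things lying on the bench.

Things in the scene. Friction and masses are not known exactly. Their poses are not given: they have to be found in the camera images.
- tester: Leak tester, an aluminium open-topped box fixed to the bench, 130 x 130 mm, 60 mm high, a watch in it, with a hinged steel-framed clear lid. Origin: centre of the underside; x from its front (tab side, towards the robot) to its rear, z up. Lid hinge line: along its y at x = +65, z = 60.5 mm. Tester, power unit and console stand side by side in any order, each turned up to 0.25 rad.
- lid (a joint): Lid hinge angle in rad: 0 fully shut (rests on its stop), starts ajar at 0.3 to 0.6, at most 0.8. Stiff hinge: the lid stays at any angle; about 1 to 2 N down on the tab moves it.
- lid_tab (a point): Point on the top face of the lid's thumb tab, 150 mm from the hinge line. The tab is a steel plate 44 mm wide (y), 8 mm thick, jutting 36 mm out in front of the lid; this point is 16 mm in from its front edge and moves with the lid. Shut, it lies at x = -85, y = 0, z = 68.5 mm in the tester's frame. Its x axis points along the lid to the hinge, z out of the lid's top.
- power: Power unit, a grey painted box fixed to the bench, 120 (x) x 90 (y) mm, 50 mm high, with one grey rocker switch on its top. Origin: centre of the underside; x points away from its front edge (roughly away from the robot), z up.
- rocker (a joint): Rocker angle in rad: 0 off (the front end, nearer the robot, stands up), 0.4 fully over (front end down). Starts at 0 to 0.04. It stays where it is left; about 3 N down on the raised end moves it.
- rocker_raised_end (a point): Point on the top of the rocker's raised (front) end, on its centre line, 22 mm from the pivot. The rocker is a shallow V of two flat halves, each 30 mm long and 34 mm wide, pivoting about the power unit's y axis at x = -15, z = 56 mm. This point starts about 69 mm above the bench and goes 8 mm down (to 61 mm), where the front half lies level, when the rocker is fully over.
- console: Key console, a grey painted box fixed to the bench, 110 (x) x 140 (y) mm, 45 mm high, with a dark display strip at its rear and, in front of it, two grey keys in black bezels, 66 mm apart centre to centre along y; which is left and which right varies. Origin: centre of the underside; x points from its front (keys, towards the robot) to its rear, z up.
- round_key (a joint): Travel of the round key in m: 0 out, 0.006 fully in. Spring return; 1.5 N starts it and 5 N holds it fully in.
- round_key_top (a point): Centre of the top of the round key (the one to press): a 30 mm disc in a round 42 mm bezel. Its top stands 12 mm above the bezel and 67 mm above the bench when out, and moves straight down.
- square_key (a joint): Travel of the square key in m: 0 out, 0.006 fully in. Not to be pressed.
- square_key_top (a point): Centre of the top of the square key (not to be pressed): 28 x 28 mm in a square 42 mm bezel, as high as the round key.
- screwdriver: Bystander, leave it where it is: screwdriver lying on the bench, 120 mm long. Origin below its middle.
- oil_bottle: Bystander, leave it where it is: small bottle, 28 mm across, 50 mm tall. Origin: centre of its underside.
- loupe: Bystander, leave it where it is: grey eyeglass loupe, 36 mm across, 34 mm tall, standing. Origin: centre of its underside.
- movement_holder: Bystander, leave it where it is: grey block 50 x 40 x 12 mm with a brass watch movement, 30 mm across, on top; 19 mm tall. Origin: centre of its underside.
- case_ring: Bystander, leave it where it is: steel watch case ring, 42 mm across, 8 mm tall. Origin: centre of its underside.
- parts_jar: Bystander, leave it where it is: small lidded jar, 48 mm across, 55 mm tall. Origin: centre of its underside.
- watch_cushion: Bystander, leave it where it is: grey cushion 70 x 60 x 30 mm with a watch on it, 39 mm tall. Origin: centre of its underside.

How it is judged:
By the outcome, as a careful person would: the job done as asked, in the order asked, and still so for the second after the job is handed in, with the robot touching nothing.
It also fails if it takes over 58 s, if anything falls off the work surface, if the arm or the gripper's body presses on something with over 40 N, if the wrist force passes 120 N, or if a joint passes its speed limit or range.

## Working session

There is one attempt and no reset: what is moved stays moved. The work goes in short steps, Python scripts to look and compute and a tool call to move; the robot and the scene stay as the last step left them, time stands still between calls to the robot, and variables do not carry over. Pictures are saved under pics/ and viewed, at most 10 in all, crops included, and the job is handed in when it is done.

Besides the shell and the picture viewer there is one more tool, called after "Call:" as name(argument=value, ...) on one line, values as JSON. jog_arm: Moves the arm, as the interface text tells. Shifts and turns lie within -1 to 1; 1 stands for 4 cm of shift or 4 degrees of turn. Its arguments: {"type":"object","properties":{"motion":{"type":"array","items":{"type":"number"}},"grip_force":{"type":"number"}},"required":["motion"]}

```bash
mkdir -p pics; ls; python3 - <<'E'
from rig import robot
import cv2
o=robot.get_obs();print(o['time'],o['position'],o['tool_rot'],o['grip_width'],robot.tip_reach)
for n in("scene","side","wrist"):
    im=robot.camera(n);cv2.imwrite(f'pics/{n}0.png',im)
    print(n,robot.calibration(n))
E
```

```text
pics
0.0 [ 0.22401277 -0.58272016  0.23256969] [ 9.83232767e-01  1.82351718e-01 -1.10355118e-06 -1.08438416e-03] 0.08688109720964649 0.011
scene {'fx': 505.30636931401705, 'fy': 505.30636931401705, 'cx': 315.9175181161596, 'cy': 202.81681294211373, 'R': array([[ 0.17779325,  0.98397871,  0.01324592],
       [ 0.81003537, -0.13869411, -0.56974261],
       [-0.55877747,  0.11202606, -0.82171643]]), 't': array([-0.07438601, -0.38135079,  1.59636522])}
side {'fx': 379.8637906851889, 'fy': 379.8637906851889, 'cx': 320.8381391960381, 'cy': 199.7730282308523, 'R': array([[ 0.92604699, -0.37736219, -0.00589513],
       [-0.21572874, -0.51645256, -0.82869648],
       [ 0.30967417,  0.76868363, -0.55966721]]), 't': array([-0.49022024,  0.15142994,  1.12479601])}
wrist {'fx': 316.24766493020644, 'fy': 316.24766493020644, 'cx': 312.58411858840975, 'cy': 203.60860014791058, 'T_tool_cam': array([[-3.41103279e-04, -9.64562576e-01, -2.63853978e-01,
         7.27234346e-02],
       [ 9.99999432e-01, -6.24938744e-05, -1.06431533e-03,
        -5.10122168e-04],
       [ 1.01010948e-03, -2.63854191e-01,  9.64562049e-01,
        -1.50152127e-01],
       [ 0.00000000e+00,  0.00000000e+00,  0.00000000e+00,
         1.00000000e+00]])}
```

View pics/scene0.png

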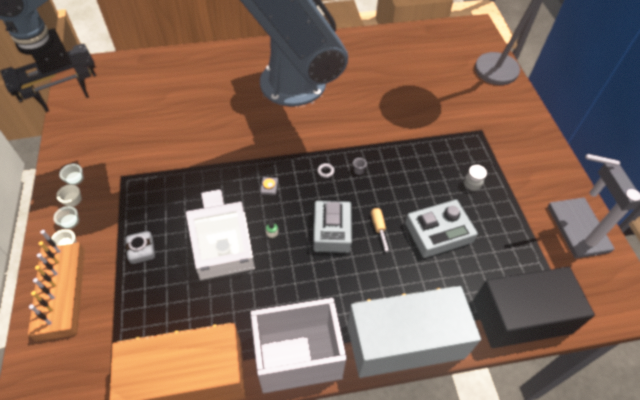

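View pics/side0.png

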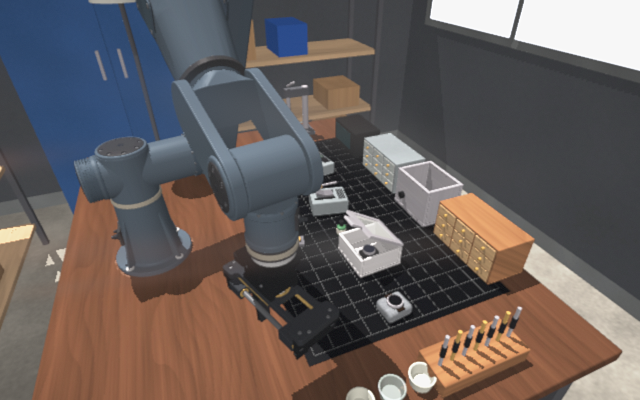

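The scene view shows the tester at about (220,240) with its tab at (212,199), the power unit at (333,226) with its rocker at about (333,212), and the console at (441,229) with keys at (430,219) and (452,212). In the side view the tester is at (370,245) with its lid ajar and its tab at about (357,217). I'll enlarge the scene view next.

```bash
cat > h.py <<'E'
import numpy as np
from rig import robot
def ray(n,u,v):
    c=robot.calibration(n);R=c['R'];d=R.T@np.array([(u-c['cx'])/c['fx'],(v-c['cy'])/c['fy'],1]);return -R.T@c['t'],d
def atz(n,u,v,z):
    o,d=ray(n,u,v);return o+d*(z-o[2])/d[2]
E
python3 - <<'E'
import cv2,numpy as np
from h import *
a=cv2.imread('pics/scene0.png')
c1=cv2.resize(a[180:280,180:260],None,fx=5,fy=5,interpolation=cv2.INTER_CUBIC)
c2=cv2.resize(a[190:260,305:485],None,fx=4.4,fy=4.4,interpolation=cv2.INTER_CUBIC)
cv2.imwrite('pics/c1.png',c1);cv2.imwrite('pics/c2.png',c2)
for nm,u,v,z in [('tab',212,199,.12),('tester',220,240,.06),('rock',333,212,.069),('k1',430,219,.067),('k2',452,212,.067)]: print(nm,atz('scene',u,v,z).round(3))
E
```

```text
tab [ 0.499 -0.265  0.12 ]
tester [ 0.577 -0.26   0.06 ]
rock [0.55  0.018 0.069]
k1 [0.609 0.247 0.067]
k2 [0.598 0.306 0.067]
```

View pics/c1.png

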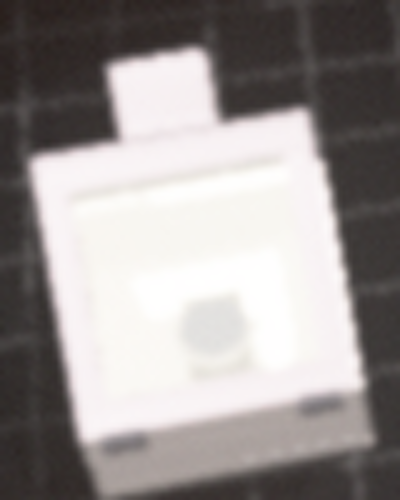

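View pics/c2.png

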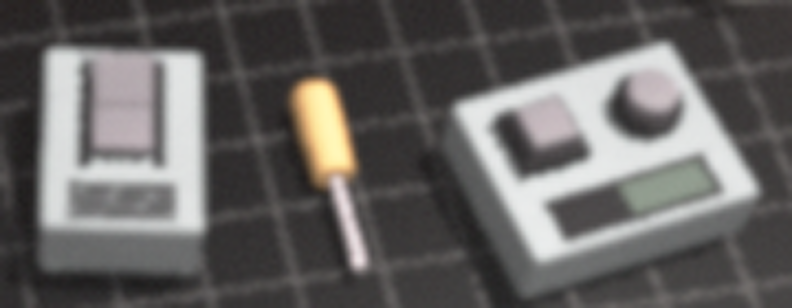

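```bash
python3 - <<'E'
from h import *
C1=lambda x,y:((x+.5)/5-.5+180,(y+.5)/5-.5+180)
C2=lambda x,y:((x+.5)/4.4-.5+305,(y+.5)/4.4-.5+190)
L=atz('scene',*C1(82,440),.066);Rr=atz('scene',*C1(365,388),.066)
h=(L+Rr)/2; yd=(L-Rr)[:2];w=np.linalg.norm(yd);yd/=w
if yd[1]<0: yd=-yd
xd=np.array([yd[1],-yd[0]])
print('hinge',h,'w',w,'yaw',np.arctan2(xd[1],xd[0]))
def inter(px):
    o,d=ray('scene',*px); t=((h[:2]-o[:2])@yd)/(d[:2]@yd);return o+d*t
f=inter(C1(156,55)); r=(f[:2]-h[:2])@xd
print('tabfront',f,'len',np.hypot(r,f[2]-.0645),'ang',np.arctan2(f[2]-.066,-r))
print('tabside',[atz('scene',*C1(*p),f[2]) for p in((107,62),(205,47))])
print('shut lid_tab',h[:2]-.15*xd)
for nm,p,z in [('rfront',(124,54),.072),('rpivot',(124,103),.058),('boxFL',(42,48),.05),('boxFR',(203,50),.05),('boxRR',(203,232),.05),('boxRL',(42,230),.05),('round',(655,92),.067),('square',(548,125),.067)]: print(nm,atz('scene',*C2(*p),z).round(4))
E
```

```text
hinge [ 0.64181566 -0.25361259  0.066     ] w 0.12927772821602418 yaw 0.036647738402005685
tabfront [ 0.53110705 -0.25767163  0.19559511] len 0.17163566562698035 ang 0.8634994620416024
tabside [array([ 0.53131667, -0.27900814,  0.19559511]), array([ 0.53034915, -0.23619887,  0.19559511])]
shut lid_tab [ 0.49191638 -0.25910852]
rfront [0.5225 0.0226 0.072 ]
rpivot [0.5458 0.0185 0.058 ]
boxFL [ 0.4955 -0.0191  0.05  ]
boxFR [0.5125 0.0718 0.05  ]
boxRR [0.6304 0.0456 0.05  ]
boxRL [ 0.6143 -0.0403  0.05  ]
round [0.5946 0.3114 0.067 ]
square [0.6056 0.2455 0.067 ]
```

c1 shows the tab at about (211,191)–(212,204) in the full image and the lid's rear edge from (196,268) to (253,258). c2 shows the rocker's front edge at (333,202), with the round key at (454,211) and the square key at (430,218). The lid angle came out too steep, so I'll check it in the side view.

```bash
python3 - <<'E'
import cv2
from h import *
a=cv2.imread('pics/side0.png')
cv2.imwrite('pics/c3.png',cv2.resize(a[200:290,320:420],None,fx=6,fy=6,interpolation=cv2.INTER_CUBIC))
for n in('scene','side'):
    c=robot.calibration(n);print(-c['R'].T@c['t'])
E
```

```text
[ 1.21414588 -0.15853136  1.09547305]
[ 0.1383145  -0.97139648  0.75211099]
```

View pics/c3.png

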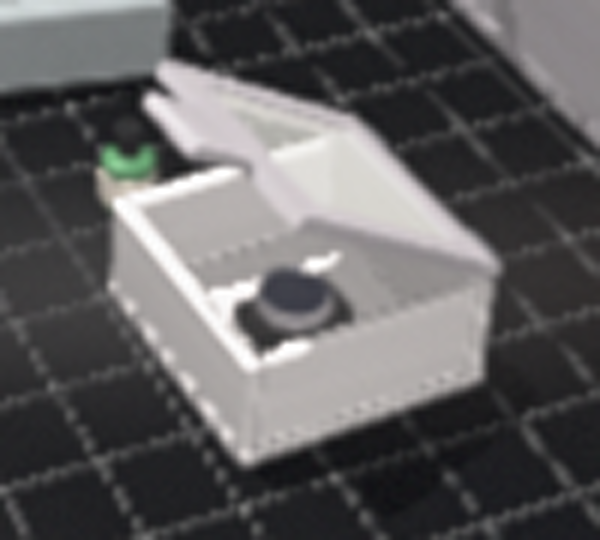

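```bash
python3 - <<'E'
from h import *
C1=lambda x,y:((x+.5)/5-.5+180,(y+.5)/5-.5+180)
C3=lambda x,y:((x+.5)/6-.5+320,(y+.5)/6-.5+200)
def tri(p,q):
    o,d=ray('scene',*p);e,g=ray('side',*q)
    s=np.linalg.lstsq(np.c_[d,-g],e-o,rcond=None)[0];a=o+d*s[0];b=e+g*s[1];return ((a+b)/2).round(4),np.linalg.norm(a-b).round(4)
print('tab L',tri(C1(205,47),C3(148,95)),'R',tri(C1(107,62),C3(195,148)))
print('lid L',tri(C1(305,108),C3(163,66)),'R',tri(C1(30,158),C3(302,222)))
for p,z in[((250,368),.06),((492,285),.06),((115,198),.06),((497,268),.0685)]: print(atz('side',*C3(*p),z).round(4))
E
```

```text
tab L (array([ 0.4988, -0.2404,  0.1531]), np.float64(0.0016)) R (array([ 0.5005, -0.2848,  0.1544]), np.float64(0.0008))
lid L (array([ 0.5267, -0.1989,  0.1336]), np.float64(0.0012)) R (array([ 0.5327, -0.3246,  0.1334]), np.float64(0.0))
[ 0.5109 -0.3275  0.06  ]
[ 0.6382 -0.321   0.06  ]
[ 0.5051 -0.1974  0.06  ]
[ 0.6404 -0.3198  0.0685]
```

The side crop, combined with the scene view, puts the tab's front edge at about (0.500, -0.262, 0.154), which means the lid is open about 0.56 rad. I'll shut the gripper and square up the tool first.

Call:
jog_arm(motion=[0, 0, 0, 0, 0, 1, 1, 0, 0, 0, 0, 0, 1, 1, 0, 0, 0, 0, 0, 1, 1, 0, 0, 0, 0, 0, 1, 1, 0, 0, 0, 0, 0, 1, 1, 0, 0, 0, 0, 0, 0.25, 1, 0, 0, 0, 0, 0, 0, 1], grip_force=20)

```text
time: 1.02
position: [0.2241, -0.5833, 0.2333]
tool_rot: [1.0, 0.001, -0.0, -0.0]
ft_force: [1.3, -1.1, -0.3]
grip_width: 0.025
grip_force: 0.0
```

Call:
jog_arm(motion=[0.71, -0.8, 0, 0, 0, 0, 1, 0.71, -0.8, 0, 0, 0, 0, 1, 0.71, -0.8, 0, 0, 0, 0, 1, 0.71, -0.8, 0, 0, 0, 0, 1, 0.71, -0.8, 0, 0, 0, 0, 1, 0.71, -0.8, 0, 0, 0, 0, 1, 0.71, -0.8, 0, 0, 0, 0, 1, 0.71, -0.8, 0, 0, 0, 0, 1, 0.71, -0.8, 0, 0, 0, 0, 1, 0.71, -0.8, 0, 0, 0, 0, 1, 0, 0, 0, 0, 0, 0, 1, 0, 0, 0, 0, 0, 0, 1])

```text
time: 2.52
position: [0.5078, -0.2635, 0.2335]
tool_rot: [1.0, 0.001, -0.0, 0.0]
ft_force: [0.2, -1.1, -0.6]
grip_width: 0.0004
grip_force: 0.0
```

Call:
jog_arm(motion=[0, 0, 0.6, 0, 0, 0, 1, 0, 0, 0.6, 0, 0, 0, 1, 0, 0, 0.5, 0, 0, 0, 1, 0, 0, 0.1, 0, 0, 0, 1, -0.03, 0, 0.25, 0, 0, 0, 1, -0.03, 0, 0.25, 0, 0, 0, 1, 0, 0, 0, 0, 0, 0, 1])

```text
time: 3.4
position: [0.5053, -0.2632, 0.141]
tool_rot: [1.0, 0.0, -0.0, -0.0]
ft_force: [0.0, -0.9, -0.1]
grip_width: 0.001
grip_force: 0.0
```

```bash
python3 - <<'E'
import cv2
from h import *
a=robot.camera('wrist');cv2.imwrite('pics/w1.png',a)
E
```

```text
(no output)
```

View pics/w1.png

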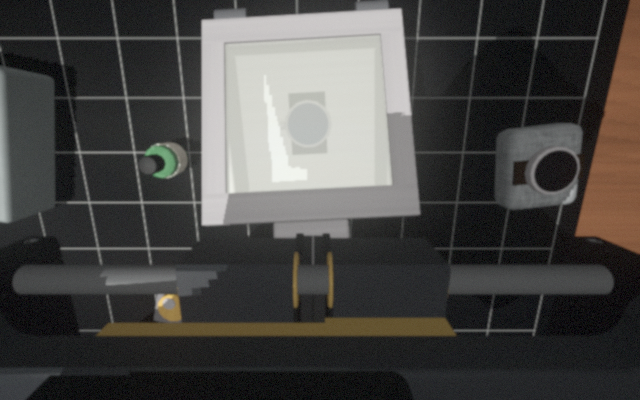

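The tab spans about columns 275–350 at row 228 and the fingers are at 300–330, so they're centred over it. I'll press down along the arc.

Call:
jog_arm(motion=[-0.12, 0, 0.24, 0, 0, 0, 1, -0.1, 0, 0.24, 0, 0, 0, 1, -0.08, 0, 0.24, 0, 0, 0, 1, -0.06, 0, 0.24, 0, 0, 0, 1, -0.04, 0, 0.24, 0, 0, 0, 1, -0.03, 0, 0.2, 0, 0, 0, 1, 0, 0, 0, 0, 0, 0, 1])

```text
time: 4.32
position: [0.4877, -0.2627, 0.0846]
tool_rot: [1.0, 0.0, -0.001, -0.001]
ft_force: [-1.0, -0.1, 0.1]
grip_width: 0.0007
grip_force: 0.0
```

Call:
jog_arm(motion=[0, 0, 0.06, 0, 0, 0, 1, 0, 0, 0.06, 0, 0, 0, 1, 0, 0, 0.04, 0, 0, 0, 1, 0, 0, 0, 0, 0, 0, 1])

```text
time: 4.82
position: [0.4883, -0.2632, 0.0798]
tool_rot: [1.0, 0.0, -0.0, -0.0]
ft_force: [-2.1, 1.2, 5.1]
grip_width: 0.0002
grip_force: 2.6
```

Call:
jog_arm(motion=[0, 0, 0.04, 0, 0, 0, 1, 0, 0, 0.03, 0, 0, 0, 1, 0, 0, 0, 0, 0, 0, 1])

```text
time: 5.2
position: [0.4884, -0.2633, 0.0794]
tool_rot: [1.0, 0.0, 0.0, 0.0]
ft_force: [-4.4, 3.2, 22.0]
grip_width: 0.0003
grip_force: 10.7
```

The lid is firmly on its stop at 22 N. I'll lift and move over the rocker's raised end, at about (0.5255, 0.0215).

Call:
jog_arm(motion=[0, 0, -0.5, 0, 0, 0, 1, 0, 0, -0.8, 0, 0, 0, 1, 0, 0, -0.8, 0, 0, 0, 1, 0.116, -0.89, 0, 0, 0, 0, 1, 0.116, -0.89, 0, 0, 0, 0, 1, 0.116, -0.89, 0, 0, 0, 0, 1, 0.116, -0.89, 0, 0, 0, 0, 1, 0.116, -0.89, 0, 0, 0, 0, 1, 0.116, -0.89, 0, 0, 0, 0, 1, 0.116, -0.89, 0, 0, 0, 0, 1, 0.116, -0.89, 0, 0, 0, 0, 1, 0, 0, 0, 0, 0, 0, 1])

```text
time: 6.7
position: [0.5255, 0.0236, 0.1604]
tool_rot: [1.0, 0.002, 0.0, -0.0]
ft_force: [-0.3, -0.5, 1.0]
grip_width: 0.0005
grip_force: 0.0
```

```bash
python3 - <<'E'
import cv2
from h import *
o=robot.get_obs();print(o['position'],o['ft_force'])
cv2.imwrite('pics/w2.png',robot.camera('wrist'))
b=robot.camera('side');cv2.imwrite('pics/s2.png',b)
cv2.imwrite('pics/s2c.png',cv2.resize(b[140:290,290:440],None,fx=4,fy=4,interpolation=cv2.INTER_CUBIC))
E
```

```text
[0.52545648 0.02361668 0.16040643] [-0.31159545 -0.50622141  1.00421797]
```

View pics/w2.png

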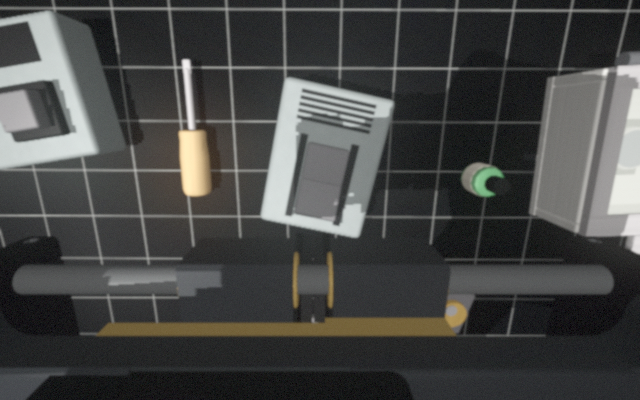

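View pics/s2c.png

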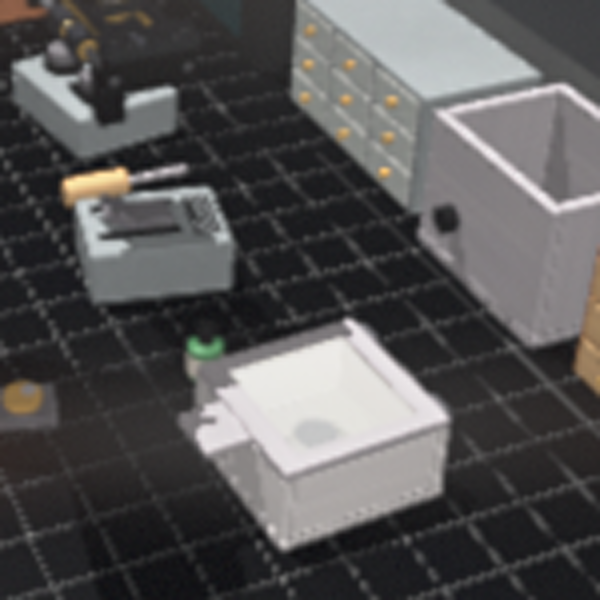

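The lid now lies flat in the side view. In the wrist view the rocker's front edge is at about (315,219), its halves meet at (324,183), and the round key is out of view. I'll check where the rocker is from the wrist ray.

```bash
cat >> h.py <<'E'
def wz(u,v,z):
    from scipy.spatial.transform import Rotation as Ro
    o=robot.get_obs();c=robot.calibration('wrist');T=c['T_tool_cam'];R=Ro.from_quat(o['tool_rot']).as_matrix()
    p=o['position']+R@T[:3,3];d=R@T[:3,:3]@np.array([(u-c['cx'])/c['fx'],(v-c['cy'])/c['fy'],1]);return p+d*(z-p[2])/d[2]
E
python3 - <<'E'
from h import *
for p,z in[((315,219),.072),((324,183),.058),((287,78),.05),((392,98),.05),((357,237),.05),((262,217),.05)]:print(wz(*p,z).round(4))
E
```

```text
[0.5201 0.0205 0.072 ]
[0.5463 0.0132 0.058 ]
[0.627  0.0423 0.05  ]
[ 0.6125 -0.0396  0.05  ]
[ 0.4963 -0.0167  0.05  ]
[0.5147 0.0661 0.05  ]
```

Call:
jog_arm(motion=[0, 0.1, 0.6, 0, 0, 0, 1, 0, 0, 0.6, 0, 0, 0, 1, 0, 0, 0.6, 0, 0, 0, 1, 0, 0, 0.1, 0, 0, 0, 1, 0, 0, 0.1, 0, 0, 0, 1, 0, 0, 0.1, 0, 0, 0, 1, 0, 0, 0.05, 0, 0, 0, 1, 0, 0, 0, 0, 0, 0, 1])

```text
time: 7.8
position: [0.526, 0.0175, 0.0746]
tool_rot: [1.0, 0.0, 0.001, 0.0]
ft_force: [-0.7, 0.2, 1.4]
grip_width: 0.0003
grip_force: 0.8
```

Call:
jog_arm(motion=[0, 0, 0.04, 0, 0, 0, 1, 0, 0, 0.04, 0, 0, 0, 1, 0, 0, 0.03, 0, 0, 0, 1, 0, 0, 0, 0, 0, 0, 1])

```text
time: 8.3
position: [0.5258, 0.0176, 0.0722]
tool_rot: [1.0, 0.0, 0.001, 0.0]
ft_force: [-5.2, 0.4, 20.5]
grip_width: 0.0005
grip_force: 10.1
```

The rocker is on its stop at tip height 61 mm and 20 N. I'll lift and go to the round key.

Call:
jog_arm(motion=[0, 0, -0.6, 0, 0, 0, 1, 0, 0, -0.9, 0, 0, 0, 1, 0, 0, -0.7, 0, 0, 0, 1, 0.215, -0.92, 0, 0, 0, 0, 1, 0.215, -0.92, 0, 0, 0, 0, 1, 0.215, -0.92, 0, 0, 0, 0, 1, 0.215, -0.92, 0, 0, 0, 0, 1, 0.215, -0.92, 0, 0, 0, 0, 1, 0.215, -0.92, 0, 0, 0, 0, 1, 0.215, -0.92, 0, 0, 0, 0, 1, 0.215, -0.92, 0, 0, 0, 0, 1, 0, 0, 0, 0, 0, 0, 1])

```text
time: 9.8
position: [0.5951, 0.3149, 0.1576]
tool_rot: [1.0, 0.002, 0.001, -0.001]
ft_force: [-0.1, -1.1, -0.8]
grip_width: 0.0003
grip_force: 0.0
```

```bash
python3 - <<'E'
import cv2
from h import *
o=robot.get_obs();print(o['position'],o['ft_force'])
cv2.imwrite('pics/w3.png',robot.camera('wrist'))
E
```

```text
[0.59513276 0.31493921 0.15762848] [-0.05564351 -1.08689714 -0.76108024]
```

View pics/w3.png

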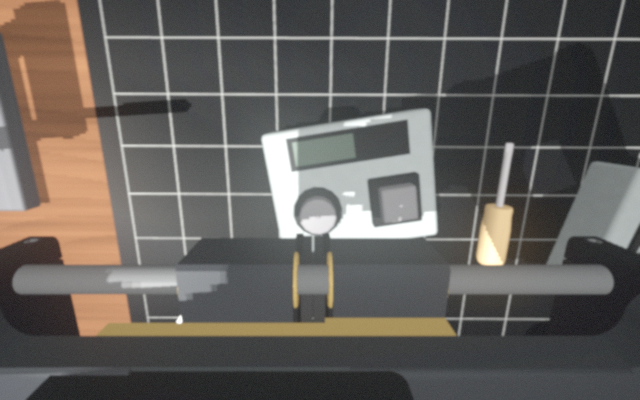

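The round key's top is at about (320,213), just ahead of the fingers, and the square key is at (398,200). I'll cast the rays for both.

```bash
python3 - <<'E'
from h import *
print(robot.get_obs()['position'],wz(320,214,.067),wz(398,200,.067))
E
```

```text
[0.59446081 0.31315816 0.15740808] [0.59258486 0.3082366  0.067     ] [0.60424532 0.2470194  0.067     ]
```

Call:
jog_arm(motion=[-0.03, 0.08, 0.6, 0, 0, 0, 1, 0, 0, 0.6, 0, 0, 0, 1, 0, 0, 0.5, 0, 0, 0, 1, 0, 0, 0.2, 0, 0, 0, 1, 0, 0, 0.1, 0, 0, 0, 1, 0, 0, 0.08, 0, 0, 0, 1, 0, 0, 0.05, 0, 0, 0, 1, 0, 0, 0, 0, 0, 0, 1])

```text
time: 10.85
position: [0.5933, 0.3086, 0.0735]
tool_rot: [1.0, 0.0, 0.0, 0.0]
ft_force: [-0.8, -2.1, 4.1]
grip_width: 0.0004
grip_force: 2.1
```

Call:
jog_arm(motion=[0, 0, 0.04, 0, 0, 0, 1, 0, 0, 0.03, 0, 0, 0, 1, 0, 0, 0, 0, 0, 0, 1])

```text
time: 11.22
position: [0.5934, 0.3086, 0.0723]
tool_rot: [1.0, 0.0, 0.001, 0.0]
ft_force: [-2.7, -3.7, 13.6]
grip_width: 0.0004
grip_force: 6.6
```

Call:
jog_arm(motion=[0, 0, 0.02, 0, 0, 0, 1, 0, 0, 0, 0, 0, 0, 1, 0, 0, -0.3, 0, 0, 0, 1, 0, 0, -0.7, 0, 0, 0, 1, 0, 0, -0.9, 0, 0, 0, 1, 0, 0, -0.9, 0, 0, 0, 1, 0, 0, 0, 0, 0, 0, 1, 0, 0, 0, 0, 0, 0, 1, 0, 0, 0, 0, 0, 0, 1])

```text
time: 12.35
position: [0.592, 0.3085, 0.1792]
tool_rot: [1.0, 0.0, -0.002, 0.0]
ft_force: [-0.3, -0.3, 0.0]
grip_width: 0.0001
grip_force: 0.0
```

```bash
python3 - <<'E'
import cv2
from h import *
o=robot.get_obs();print(o['time'],o['position'],o['ft_force'])
a=robot.camera('scene')
cv2.imwrite('pics/f.png',cv2.resize(a[160:290,120:500],None,fx=2.1,fy=2.1,interpolation=cv2.INTER_CUBIC))
E
```

```text
12.35 [0.5919741  0.30848996 0.17918348] [-0.2532776  -0.26874459  0.04511156]
```

View pics/f.png

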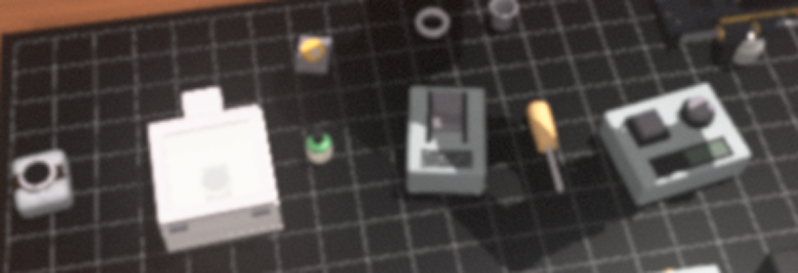

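The final view shows the lid flat at (205,165), the rocker over at (447,110), the keys out at (648,127) and (697,110), and the bystanders where they were. The arm is clear and reads no contact force, so I'll hand it in.

```bash
python3 -c "
from rig import robot
print(robot.hand_in())"
```

```text
the job is handed in; nothing more can be done
None
```

I shut the lid, then pressed the rocker fully over, then pressed the round key all the way in and released it; I left the square key and the bystanders alone and handed the job in at about 12 s (no verdict was returned).

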